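Wedge the rocking hot plate

ROBOT

A 7-joint arm with a two-finger parallel gripper is mounted at the origin on the work surface. World frame = base frame: x ahead of the robot, y to its left, z up, the work surface at z = 0. Lengths are in m, angles in rad, forces in N, time in s.
With the tool pointing down it reaches from about 0.425 to 1.025 m from the base axis. Payload 9.4 kg.
Tool frame: the origin (TCP) lies between the finger pads; the fingertips stand 8 mm ahead of it and the grasp point (between the pads) lies 11 mm behind it (robot.finger_overhang is the distance from the TCP to the fingertips, in m); x points along the fingers, z is the direction in which the jaws open and shut, and the axes are right-handed (so a half turn about x gives the same grasp; the last joint's range is limited). The gripper opens to 93 mm and grips with 3 to 60 N. Pads are 15 mm wide; open, the fingers measure 128 mm over their backs; the gripper's body (75 mm by 188 mm) begins 65 mm behind the grasp point.
Start: joints at [-0.077, 0.599, -0.003, 1.599, 0.002, 0.943, -0.08], TCP at [0.725, -0, 0.227] pointing down, gripper open.
Joint ranges: [-2.57, 2.57], [-0.35, 1.97], [-1.29, 1.29], [0.11, 2.56], [-1.05, 4.19], [0.11, 1.86], [-2.63, 2.63]. Speed limits (rad/s): [2.22, 2.22, 3.01, 3.01, 3.14, 3.14, 3.14].

INTERFACE

Orientations are given as a rotation vector (axis times angle).
In Python, from plant import robot, cams, masks_of, pinpoint gives the robot as it stands.
- The arm moves only by the tool arm_command, never from a script. Its argument "moves" is text: rows parted by semicolons, each of 5 numbers parted by spaces: the closure in counts, from 0 (fully open) to 255 (shut), then the shift along the tool's x, y, z in mm, then the turn about the tool's x in rad. In form: hand x y z spin; .... A call has 1 to 8 rows; each row shifts and turns the commanded pose from where the row before left it, along the tool's axes as they then stand; what a row does not reach is not made up. A row lasts 1/10 s, in which the tool goes at most 50 mm and 8.59 degrees, less where a joint would pass 70% of its speed; a pose out of reach is approached as far as the arm can. A call is refused whole if a number of a shift passes 50 or a number of a turn 0.15, either way. A call with a gripper value outside its range is refused whole. The fingers move at their own pace and stop on an object; the grip force is fixed at half the most. Time passes only in rows, so rows that do not move let the fingers close. It gives the time, the measured TCP pose, the force and the opening at its end, in the units of the state.
- robot.sense(): the state, without advancing time (a new reading comes with each control period).
- cams.snapshot(name): name is "scene" or "side" or "wrist"; returns a dict with "pixels" (480x640x3 uint8, red, green, blue), "intrinsics" (3x3 intrinsics, pixels), "k1" (the pictures are not rectified: a ray, as slopes to the right and down, at radius r is drawn at 1 + k1 r^2 times it, then the intrinsics apply), "pose" (4x4, takes a point from camera to world coordinates); the wrist camera has in their place "tool_from_camera" (4x4, takes a point from camera to tool coordinates, whose origin is the TCP and whose axes are the tool frame's). Camera axes: x right, y up, looking along -z (the intrinsics and any distortion apply to the point x, -y, -z); pixel columns grow to the right and rows downward; lengths in m; the calibration is good to about 2 mm. A picture is of the moment at which its call begins: read the wrist's pose just before it. There is no depth.
- robot.sign_off(): hands the job in, once; it reports no verdict.
Trained networks look in a picture, given as the dict that the camera call returned (one of the last four; its "shot" number tells which), for a name from the list of things; names that differ only in an ending like _2 or _b are one class to them, and where a whole thing is asked for, a point or a joint stands for the part that bears it (a point fixed in the world has none). Each returns a list of dicts, best first, with "p" (0 to 1); they miss things now and then, are a little off and sometimes report something else, mostly with a low value. They report only what shows in the picture. A call takes as long as a camera call. They do not tell look-alikes from the thing itself.
- masks_of(label, picture): "region" (480x640 bool, what is visible of it).
- pinpoint(label, picture): "point" ([x, y, z] in m, in the coordinates of the camera as it stood for that picture, good to about 4 mm: a listed point, or the origin of a listed thing).
The state is a dict: "time": time; "joint_positions": joint angles; "joint_velocities": joint speeds; "effort": joint torques, N m; "tool_pos": TCP position; "tcp_rot": TCP orientation; "force": force on the tool from outside, world axes, zero at the start; "moment": the same for the moment, N m; "gripper_width": opening from 0.0 (shut) to 1.0 (fully open).
Only numpy, scipy, OpenCV 4.12 (cv2) and the standard library are available. Lean on these libraries where they do the work, as an engineer would, in place of code of your own. Each camera call takes 0.05 s, during which the arm holds its last target.

TASK

The grey hot plate rocks because the foot under its near right corner (at the plain end of the control strip, seen from the robot) is short. Press down on that corner to feel it rock, slide the wooden wedge along the bench thin end first under that short foot until it is snug, then press the corner again, firmly, to prove that it no longer rocks. Just push and press: lift nothing, leave the hot plate level where it stands, disturb nothing else, and end with the hand clear.

Things in the scene. Friction and masses are not known exactly. Their poses are not given: they have to be found in the camera images.
- hotplate: loose grey hot plate, 2.4 to 3.6 kg, casing 220 x 220 mm, top 65 mm above the bench, underside at 18 mm. Origin: centre of the footprint at bench height; z up; -x is the control-strip side (facing roughly to the robot), -y its right-hand side. On top: aluminium disc 136 mm across, 8 mm high, 27 mm to +x of the centre; two knobs 26 mm across, 14 mm high at (-85, 60) and (-85, 12) mm
- press_corner (a point): point on the flat casing top over the short foot, where to press: 15 mm in from both edges, 65 mm above the bench. While the foot is unsupported, 3 to 6 N down here tips the plate by about 0.07 rad (the corner sinks 9 mm); it falls back level when released. A firm test press is 5 to 10 N
- short_foot (a point): centre of the underside of the short foot, 9 mm above the bench while the plate stands level on its three other feet. All feet are round, 24 mm across, at (+-90, +-90) mm; this one at (-90, -90) mm, so 20 mm in from the casing's -x and -y faces
- wedge: loose wooden wedge flat on the bench on the hot plate's -y side, thin end roughly towards it: 95 mm long, 60 wide, 22 high at the thick end, sloping evenly to 3 at the thin end; 70 g, slides at under 1 N. Origin: centre of the underside; +x to the thin end. Snug when the foot's centre is about 29 mm ahead of the origin; the push then stiffens, and over about 15 N would shift or jack up the plate
- wedge_tip (a point): middle of the thin end's lower edge, 47.5 mm ahead of the wedge's origin
- wedge_back (a point): middle of the upright back face at the thick end, 11 mm above the bench, 47.5 mm behind the wedge's origin
- tape: bystander: black roll of tape lying flat, 76 mm across, 24 mm high (origin: centre of underside)
- stopper: bystander: black rubber stopper, 40 mm across, 34 mm high (origin: centre of underside)
- spatula: bystander: kitchen-type spatula 170 mm long lying in front of the hot plate
- beaker: bystander: glass beaker, 72 mm across, 90 mm high (origin: centre of underside)
- lid: bystander: aluminium pot lid, 170 mm across, 44 mm high with its knob (origin: centre of underside)
- bottle: bystander: clear bottle, 64 mm across, 170 mm high (origin: centre of underside)
- jar: bystander: amber jar with white cap, 70 mm across, 100 mm high (origin: centre of underside)
Things that resemble listed ones, but are neither listed nor needed, are in the scene too. What is shaped like the wedge but green or red is not meant.

How it is judged:
By the outcome, as a careful person would: the job done as asked, in the order asked, and still so for the second after the job is handed in, with the robot touching nothing.
It also fails if it takes over 56 s, if anything falls off the work surface, if the arm or the gripper's body presses on something with over 40 N, if the wrist force passes 120 N, or if a joint passes its speed limit or range.

## Working session

There is one attempt and no reset: what is moved stays moved. The work goes in short steps, Python scripts to look and compute and a tool call to move; the robot and the scene stay as the last step left them, time stands still between calls to the robot, and variables do not carry over. Pictures are saved under pics/ and viewed, and the job is handed in when it is done.

Besides the shell and the picture viewer there is one more tool, called after "Request:" as name(argument=value, ...) on one line, values as JSON. arm_command: Moves the arm, as the interface text tells. Its arguments: {"type":"object","properties":{"moves":{"type":"string"}},"required":["moves"]}

```bash
ls; mkdir -p pics
cat > h.py <<'E'
import numpy as np, cv2
from plant import robot, cams, masks_of, pinpoint
from scipy.spatial.transform import Rotation as R
def toolT(s):
    T=np.eye(4);T[:3,:3]=R.from_rotvec(s["tcp_rot"]).as_matrix();T[:3,3]=s["tool_pos"];return T
def snap(name):
    s=robot.sense();p=cams.snapshot(name)
    if name=="wrist": p["P"]=toolT(s)@np.array(p["tool_from_camera"])
    else: p["P"]=np.array(p["pose"])
    return p
def save(p,f): cv2.imwrite("pics/"+f,p["pixels"][:,:,::-1])
def w(p,pt): return (p["P"]@np.r_[pt,1])[:3]
def proj(p,X):
    c=np.linalg.inv(p["P"])@np.r_[X,1]; a=np.array([c[0],-c[1]])/-c[2]
    a=a*(1+p["k1"]*(a@a)); K=np.array(p["intrinsics"]); return K[:2,:2]@a+K[:2,2]
def ray(p,uv):
    K=np.array(p["intrinsics"]); d=np.linalg.solve(K[:2,:2],np.array(uv)-K[:2,2]); a=d.copy()
    for _ in range(20): a=d/(1+p["k1"]*(a@a))
    v=p["P"][:3,:3]@np.array([a[0],-a[1],-1]); return p["P"][:3,3],v
def onz(p,uv,z):
    o,v=ray(p,uv); return o+v*(z-o[2])/v[2]
E
python3 - <<'E'
from h import *
s=robot.sense();print({k:np.round(v,3) for k,v in s.items()}, robot.finger_overhang)
for n in ["scene","side","wrist"]:
    p=snap(n);save(p,n+"0.png")
    for l in ["hotplate","press_corner","short_foot","wedge","wedge_tip","wedge_back","stopper","tape","spatula","beaker","lid","bottle","jar"]:
        print(n,l,[(round(float(q["p"]),2),np.round(w(p,q["point"]),4).tolist()) for q in pinpoint(l,p)[:3]])
print(robot.sense()["time"])
E
```

```text
pics
{'time': np.float64(0.0), 'joint_positions': array([-0.077,  0.6  , -0.003,  1.6  ,  0.002,  0.943, -0.08 ]), 'joint_velocities': array([ 0.001,  0.001, -0.001, -0.001,  0.   , -0.001,  0.001]), 'effort': array([ 1.0000e-03, -7.6506e+01,  1.4980e+00, -2.5234e+01, -5.2000e-02,
        1.7000e-02,  0.0000e+00]), 'tool_pos': array([ 0.725, -0.   ,  0.226]), 'tcp_rot': array([-0.   ,  1.572, -0.   ]), 'force': array([ 0.397,  0.388, -0.717]), 'moment': array([-0.043, -0.004,  0.013]), 'gripper_width': np.float64(1.004)} 0.008
scene hotplate [(0.59, [0.5807, 0.1449, 0.0006])]
scene press_corner [(0.82, [0.4973, 0.0396, 0.0625])]
scene short_foot []
scene wedge [(0.72, [0.6612, -0.2402, 0.0024]), (0.6, [0.3705, -0.1702, 0.0024])]
scene wedge_tip [(0.76, [0.5033, -0.088, 0.0064]), (0.75, [0.3249, -0.1741, -0.0013]), (0.74, [0.6551, -0.2851, 0.0002])]
scene wedge_back [(0.88, [0.4212, -0.1667, 0.0107]), (0.73, [0.5322, -0.1825, 0.0122]), (0.66, [0.6701, -0.0252, 0.0018])]
scene stopper [(0.68, [0.6764, -0.112, 0.0009]), (0.66, [0.581, 0.149, 0.0009])]
scene tape [(0.62, [0.6655, -0.0224
[... 994 characters left out ...]
[(0.9, [0.7505, 0.2622, 0.0029])]
side jar [(0.64, [0.4246, -0.468, 0.0036])]
wrist hotplate [(0.88, [0.583, 0.1426, 0.0002])]
wrist press_corner [(0.87, [0.5029, 0.0393, 0.0639])]
wrist short_foot []
wrist wedge [(0.76, [0.6605, -0.2435, 0.0021]), (0.57, [0.5206, -0.1353, -0.0009])]
wrist wedge_tip [(0.88, [0.5083, -0.0937, -0.0031]), (0.7, [0.6579, -0.2891, -0.0022])]
wrist wedge_back [(0.97, [0.6663, -0.1927, 0.0075])]
wrist stopper [(0.62, [0.6729, -0.11, 0.003])]
wrist tape []
wrist spatula [(0.69, [0.4113, 0.1384, -0.0015]), (0.16, [0.5246, -0.1353, -0.0046])]
wrist beaker [(0.61, [0.5114, -0.0891, -0.001])]
wrist lid []
wrist bottle [(0.49, [0.5238, -0.137, -0.0011])]
wrist jar []
2.1
```

View pics.

View pics/scene0.png

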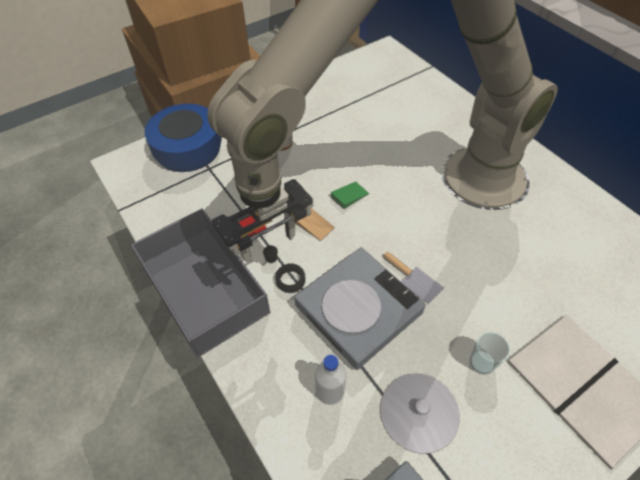

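View pics/side0.png

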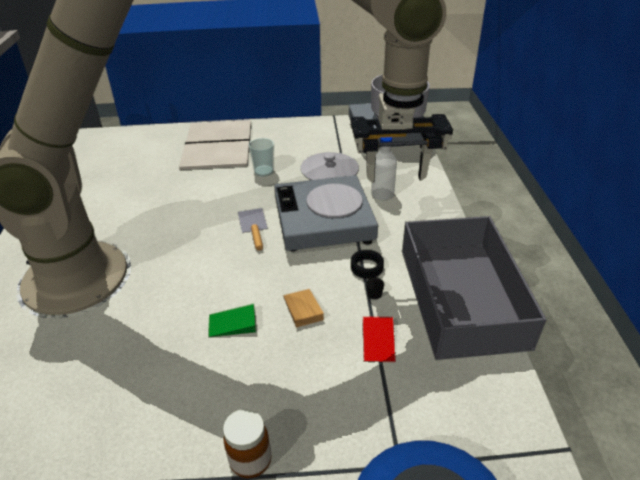

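View pics/wrist0.png

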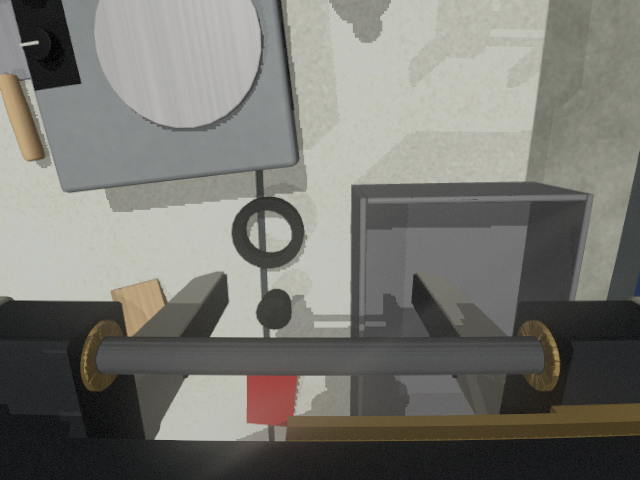

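```bash
cat > fit.py <<'E'
from h import *
from scipy.optimize import minimize
def hullmask(p,pts):
    uv=np.array([proj(p,X) for X in pts]); m=np.zeros((480,640),np.uint8)
    h=cv2.convexHull((uv*16).astype(np.int32)); cv2.fillConvexPoly(m,h,1,shift=4); return m.astype(bool)
def wedge_pts(q):
    x,y,t=q;c,s=np.cos(t),np.sin(t)
    L=[(a,b,z) for a,z in((-.0475,0),(-.0475,.022),(.0475,0),(.0475,.003)) for b in(-.03,.03)]
    return [np.array([x+c*a-s*b,y+s*a+c*b,z]) for a,b,z in L]
def plate_pts(q):
    x,y,t=q;c,s=np.cos(t),np.sin(t)
    return [np.array([x+c*a-s*b,y+s*a+c*b,z]) for a in(-.11,.11) for b in(-.11,.11) for z in(.018,.065)]
def wood(p,q0,r=.09):
    hsv=cv2.cvtColor(p["pixels"],cv2.COLOR_RGB2HSV)
    m=(hsv[...,0]>8)&(hsv[...,0]<24)&(hsv[...,1]>75)&(hsv[...,2]>60)
    u=proj(p,[q0[0],q0[1],.01]);v=proj(p,[q0[0]+r,q0[1],.01]);rad=np.linalg.norm(u-v)
    yy,xx=np.mgrid[:480,:640]; m&=(xx-u[0])**2+(yy-u[1])**2<rad**2
    return m
def fit(ps,ms,f,q0):
    def cost(q):
        q=np.array(q)
        return sum(1-(a&m).sum()/max(1,(a|m).sum()) for a,m in ((hullmask(p,f(q)),m) for p,m in zip(ps,ms)))/len(ps)
    best=None
    for d in (0,.1,-.1):
        x0=np.array(q0)+[0,0,d]
        r=minimize(cost,x0,method="Nelder-Mead",options=dict(initial_simplex=[x0,x0+[.01,0,0],x0+[0,.01,0],x0+[0,0,.15]],xatol=1e-4,fatol=1e-4,maxiter=300))
        if best is None or r.fun<best.fun: best=r
    return best.x,best.fun
E
python3 - <<'E'
from fit import *
t0=robot.sense()["time"]
S=snap("scene");D=snap("side");W=snap("wrist")
q0=[.5195,-.1355,1.87]
mw=[wood(S,q0),wood(D,q0)];print([m.sum() for m in mw])
for n,(P,M) in dict(sc=([S],mw[:1]),sd=([D],mw[1:]),both=([S,D],mw)).items(): print("wedge",n,fit(P,M,wedge_pts,q0))
h0=[.582,.146,.118]
mm=[]
for p in (S,D):
    r=masks_of("hotplate",p);print([(x["p"],x["region"].sum()) for x in r][:3]);mm.append(r[0]["region"].astype(bool))
for n,(P,M) in dict(sc=([S],mm[:1]),sd=([D],mm[1:]),both=([S,D],mm)).items(): 
    q,c=fit(P,M,plate_pts,h0);print("plate",n,q,c)
for nm,p,m1,m2 in(("s",S,mw[0],mm[0]),("d",D,mw[1],mm[1])):
    im=p["pixels"][:,:,::-1].copy();im[m1]=(255,0,255);im[m2]=im[m2]//2
    u=proj(p,[.53,0,0]).astype(int);c=im[max(0,u[1]-110):u[1]+110,max(0,u[0]-140):u[0]+140];cv2.imwrite(f"pics/m{nm}.png",cv2.resize(c,None,fx=2.5,fy=2.5))
# wrist: near-edge corners of top
for uv in ((65,190),(297,163)): print(onz(W,uv,.065))
print(robot.sense()["time"]-t0)
E
```

```text
[np.int64(567), np.int64(1003)]
wedge sc (array([ 0.51467865, -0.13589714,  1.87240678]), np.float64(0.2652795838751626))
wedge sd (array([ 0.51845567, -0.13438072,  1.82515311]), np.float64(0.0687093779015785))
wedge both (array([ 0.51784848, -0.13645377,  1.83288636]), np.float64(0.17518213643674901))
[(0.91, np.int64(8785)), (0.16, np.int64(1275))]
[(0.67, np.int64(6165))]
plate sc [0.5805016  0.14473092 0.11665788] 0.02900476032325916
plate sd [0.58042935 0.14633685 0.09138915] 0.05151141270820481
plate both [0.58042935 0.14606294 0.0909206 ] 0.043031266285266656
[0.4929994  0.02783217 0.065     ]
[0.7060119  0.05107437 0.065     ]
0.25
```

Request:
arm_command(moves="255 0 5 -28 0; 255 10 5 -28 0; 255 15 5 -28 0; 255 15 5 -28 0; 255 15 5 -28 0; 255 15 5 -28 0; 255 15 5 -28 0; 255 15 6 -31 0")

```text
time: 3.15
tool_pos: [0.4974, 0.0411, 0.1264]
tcp_rot: [0.0, 1.57, -0.0]
force: [-0.0, -0.2, -1.6]
gripper_width: 0.357
```

Run:
```python
from fit import *
W=snap("wrist");save(W,"w1.png");S=snap("scene");save(S,"s1.png");D=snap("side");save(D,"d1.png")
s=robot.sense();print(s["time"],s["tool_pos"],s["tcp_rot"],s["force"],s["gripper_width"])
for n,p in(("w",W),("s",S),("d",D)):
  for l in ("press_corner","short_foot"): print(n,l,[(round(float(q["p"]),2),np.round(w(p,q["point"]),4).tolist()) for q in pinpoint(l,p)[:2]])
q0=[.518,-.1345,1.84]
for n,p in(("s",S),("d",D)):
  m=wood(p,q0);print(m.sum(),fit([p],[m],wedge_pts,q0))
```

```text
3.3 [0.49619294 0.041253   0.12623824] [-1.24724978e-03  1.57311409e+00  7.19507293e-04] [ 0.46000964  0.79577579 -0.1877269 ] 0.23328258141450023
w press_corner [(0.7, [0.5041, 0.0384, 0.0658])]
w short_foot []
s press_corner [(0.57, [0.5028, 0.0394, 0.0662])]
s short_foot []
d press_corner [(0.83, [0.4999, 0.0439, 0.0669]), (0.5, [0.4235, -0.4657, 0.004])]
d short_foot [(0.82, [0.4999, 0.0473, 0.0131])]
641 (array([ 0.51529339, -0.14028154,  1.86787682]), np.float64(0.15879265091863515))
1016 (array([ 0.51917755, -0.13400627,  1.80780233]), np.float64(0.05405405405405406))
```

Run:
```python
import cv2,numpy as np
a=cv2.imread("pics/w1.png");b=cv2.resize(cv2.imread("pics/s1.png")[150:350,220:460],None,fx=2,fy=2);c=cv2.resize(cv2.imread("pics/d1.png")[160:360,180:420],None,fx=2,fy=2)
cv2.imwrite("pics/sd1.png",np.hstack([b,c])[:, :][:, ::1] if 0 else cv2.resize(np.hstack([b,c]),(800,333)))
```

```text
(no output)
```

View pics/w1.png

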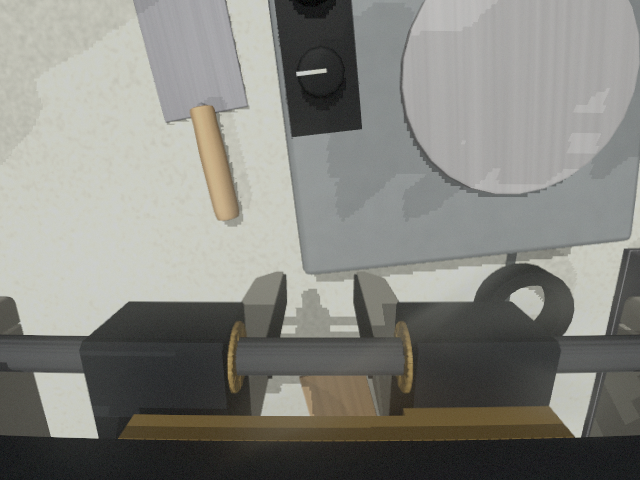

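View pics/sd1.png

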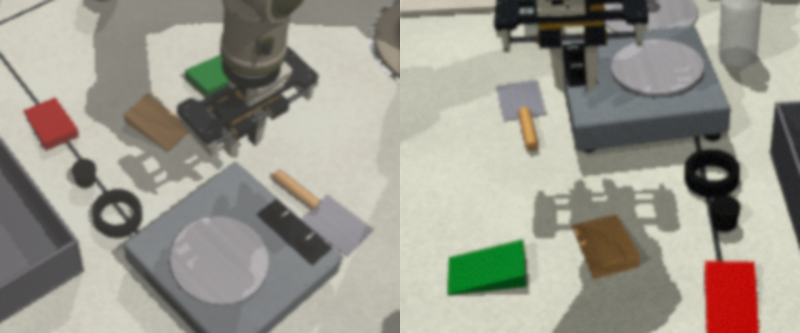

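Run:
```python
from h import *
W=snap("wrist")
for uv in ((307,272),(632,240),(288,140)): print(uv,np.round(onz(W,uv,.065),4))
s=robot.sense();print(s["gripper_width"],s["time"])
T=toolT(s)
for z in(-.0,.0): pass
print(proj(W,(T@[.008,0,0,1])[:3]))
```

```text
(307, 272) [0.4921 0.0281 0.065 ]
(632, 240) [0.7067 0.0498 0.065 ]
(288, 140) [0.4815 0.1121 0.065 ]
0.005099566549567991 3.65
[316.73983148 287.0858667 ]
```

Request:
arm_command(moves="255 16 1 5 0; 255 16 0 0 0; 255 12 0 0 0; 255 4 0 0 0; 255 0 0 0 0")

```text
time: 4.15
tool_pos: [0.5027, 0.0419, 0.0781]
tcp_rot: [-0.0, 1.572, -0.0]
force: [0.2, 0.5, 0.1]
gripper_width: 0.004
```

Request:
arm_command(moves="255 2 0 0 0; 255 2 0 0 0; 255 2 0 0 0; 255 0 0 0 0")

```text
time: 4.55
tool_pos: [0.5031, 0.0419, 0.0727]
tcp_rot: [0.0, 1.57, -0.0]
force: [0.1, -0.3, 2.2]
gripper_width: 0.003
```

Request:
arm_command(moves="255 1.5 0 0 0; 255 1.5 0 0 0; 255 0 0 0 0")

```text
time: 4.85
tool_pos: [0.5024, 0.0411, 0.0696]
tcp_rot: [-0.0, 1.572, -0.001]
force: [-2.4, -3.9, 6.4]
gripper_width: 0.003
```

Request:
arm_command(moves="255 1.5 0 0 0; 255 1.5 0 0 0; 255 0 0 0 0")

```text
time: 5.15
tool_pos: [0.5024, 0.0414, 0.0666]
tcp_rot: [-0.0, 1.572, -0.001]
force: [-2.7, -4.9, 5.7]
gripper_width: 0.005
```

Request:
arm_command(moves="255 1 -1.5 -1.2 0; 255 1.5 -1 -0.8 0; 255 1 -0.5 -0.4 0; 255 0 0 0 0")

```text
time: 5.55
tool_pos: [0.5018, 0.0404, 0.0645]
tcp_rot: [0.0, 1.568, 0.002]
force: [-4.2, 3.2, 23.8]
gripper_width: 0.005
```

Request:
arm_command(moves="255 -1 0 0 0; 255 0 0 0 0")

```text
time: 5.75
tool_pos: [0.5018, 0.0404, 0.0648]
tcp_rot: [0.0, 1.568, 0.002]
force: [-0.9, 2.7, 10.9]
gripper_width: 0.004
```

Run:
```python
from h import *
p=snap("side");cv2.imwrite("pics/d2.png",cv2.resize(p["pixels"][150:290,240:420,::-1],None,fx=4,fy=4))
s=robot.sense();print(s["tool_pos"],s["force"])
```

```text
[0.50176605 0.04039782 0.06480889] [-1.09094164  3.25902613 12.3426092 ]
```

View pics/d2.png

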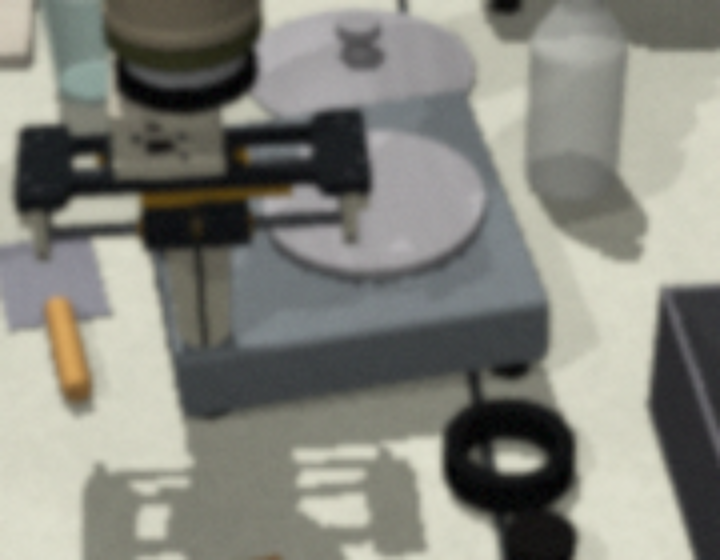

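Request:
arm_command(moves="255 -2 0.8 0.6 0; 255 -2 0.8 0.6 0; 255 -2 0.8 0.6 0; 255 -2 0.8 0.6 0; 255 -3 0 0 0; 255 -20 0 0 0; 255 -30 0 0 0; 255 -10 0 0 0")

```text
time: 6.6
tool_pos: [0.5032, 0.0418, 0.137]
tcp_rot: [0.0, 1.569, -0.0]
force: [0.9, -0.1, 0.2]
gripper_width: 0.004
```

Request:
arm_command(moves="200 0 -40 4 0; 200 0 -40 4 0; 200 0 -40 4 0; 200 0 -40 4 0; 200 0 -40 4 -0.113; 200 0 -40 4 0; 200 0 -40 4 0; 200 0 0 0 0")

```text
time: 7.4
tool_pos: [0.5395, -0.243, 0.1345]
tcp_rot: [-0.085, 1.569, 0.081]
force: [0.5, 0.3, -0.3]
gripper_width: 0.215
```

Run:
```python
from fit import *
W=snap("wrist");save(W,"w3.png");S=snap("scene");D=snap("side");save(D,"d3.png")
s=robot.sense();print(s["time"],s["tool_pos"],s["tcp_rot"],s["force"],s["gripper_width"])
q0=[.518,-.1345,1.84]
ms=[]
for n,p in(("s",S),("d",D),("w",W)):
  m=wood(p,q0);ms.append(m);print(n,m.sum(),fit([p],[m],wedge_pts,q0))
mm=[masks_of("hotplate",p)[0]["region"].astype(bool) for p in(S,D)]
for p,m in zip((S,D),mm): print(fit([p],[m],plate_pts,[.582,.146,.108]))
for n,p in(("w",W),("s",S),("d",D)):
  for l in ("press_corner","short_foot","wedge_tip","wedge_back"): print(n,l,[(round(float(q["p"]),2),np.round(w(p,q["point"]),4).tolist()) for q in pinpoint(l,p)[:3]])
```

```text
7.55 [ 0.5392337  -0.23590526  0.13450454] [-0.08778063  1.57024962  0.08916449] [ 0.31036873 -0.33578633 -0.35637131] 0.21222467132221526
s 659 (array([ 0.51548715, -0.13993443,  1.87025991]), np.float64(0.14080834419817467))
d 973 (array([ 0.5181214 , -0.1337201 ,  1.82934679]), np.float64(0.1881625441696113))
w 10643 (array([ 0.52061756, -0.13835052,  1.83295045]), np.float64(0.03683257918552041))
(array([0.57938148, 0.14515055, 0.11898803]), np.float64(0.03498284069522861))
(array([0.5814828 , 0.14633845, 0.10193818]), np.float64(0.6329738058551617))
w press_corner []
w short_foot []
w wedge_tip [(0.88, [0.5079, -0.0913, -0.0035]), (0.84, [0.6598, -0.2869, -0.0022]), (0.68, [0.3281, -0.1715, -0.001])]
w wedge_back [(0.96, [0.4182, -0.1661, 0.0136]), (0.78, [0.5316, -0.1848, 0.0125]), (0.73, [0.6698, -0.1941, 0.005])]
s press_corner [(0.85, [0.5017, 0.0391, 0.0611]), (0.73, [0.5036, -0.0889, 0.0038])]
s short_foot [(0.28, [0.429, 0.4104, 0.0037])]
s wedge_tip [(0.95, [0.6537, -0.2878, 0.0008]), (0.88, [0.3194, -0.174, 0.0]), (0.8, [0.5024, -0.0892, 0.0064])]
s wedge_back [(0.84, [0.5314, -0.1834, 0.0116]), (0.77, [0.4204, -0.1658, 0.01]), (0.67, [0.6674, -0.1921, 0.0151])]
d press_corner [(0.58, [0.4997, 0.0443, 0.0673])]
d short_foot []
d wedge_tip [(0.79, [0.3221, -0.1696, 0.0012]), (0.67, [0.5058, -0.0883, -0.0001]), (0.64, [0.6595, -0.2888, 0.0012])]
d wedge_back [(0.91, [0.4162, -0.1698, 0.0113]), (0.81, [0.5305, -0.1824, 0.0105]), (0.63, [0.6689, -0.1915, 0.0126])]
```

View pics/w3.png

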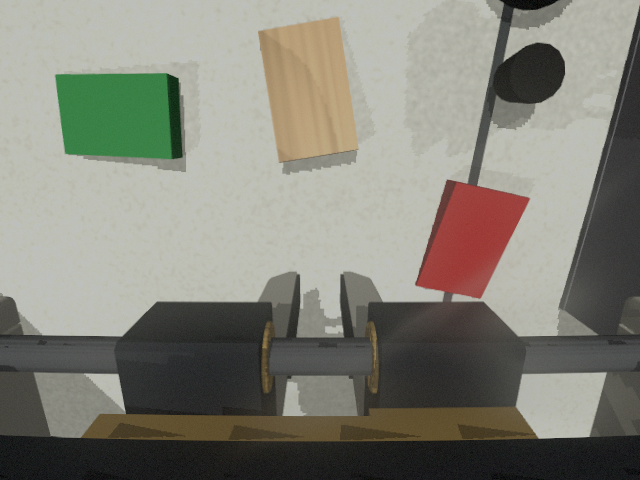

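Request:
arm_command(moves="200 25 0 -3 0; 200 25 0 0 0; 200 25 0 0 0; 200 25 0 0 0; 200 15 0 0 0; 200 6 0 0 0; 200 0 0 0 0")

```text
time: 8.95
tool_pos: [0.5368, -0.2367, 0.0137]
tcp_rot: [-0.089, 1.57, 0.089]
force: [-0.5, 0.7, 0.5]
gripper_width: 0.217
```

Request:
arm_command(moves="200 0 15 0 0; 200 0 15 0 0; 200 0 8 0 0; 200 0 8 0 0; 200 0 8 0 0; 200 0 8 0 0; 200 0 8 0 0; 200 0 8 0 0")

```text
time: 9.75
tool_pos: [0.5283, -0.1588, 0.0142]
tcp_rot: [-0.089, 1.569, 0.088]
force: [0.8, -1.2, 1.4]
gripper_width: 0.217
```

```bash
cat > look.py <<'E'
from fit import *
import sys
n=sys.argv[1];q0=eval(sys.argv[2])
W=snap("wrist");save(W,f"w{n}.png");D=snap("side");save(D,f"d{n}.png");S=snap("scene");save(S,f"s{n}.png")
cv2.imwrite(f"pics/dz{n}.png",cv2.resize(D["pixels"][180:360,200:400,::-1],None,fx=3.3,fy=3.3))
s=robot.sense();print(s["time"],s["tool_pos"],s["tcp_rot"],s["force"],s["gripper_width"])
for k,p in(("s",S),("d",D),("w",W)):
  m=wood(p,q0,.08);print(k,m.sum(),fit([p],[m],wedge_pts,q0))
for k,p in(("w",W),("s",S),("d",D)):
  for l in ("short_foot","wedge","wedge_tip","press_corner"): print(k,l,[(round(float(q["p"]),2),np.round(w(p,q["point"]),4).tolist()) for q in pinpoint(l,p)[:3]])
E
python3 look.py 4 "[.52,-.11,1.69]"
```

```text
9.9 [ 0.52814723 -0.15845807  0.01407469] [-0.08935707  1.56921655  0.08981799] [-0.80766932  0.19010141  0.02745273] 0.2143988220126975
s 703 (array([ 0.51735156, -0.10592789,  1.72424207]), np.float64(0.1232704402515723))
d 461 (array([ 0.5150722 , -0.09745929,  1.51344541]), np.float64(0.5914935707220574))
w 29687 (array([ 0.52333739, -0.10248319,  1.68371157]), np.float64(0.03396901072705605))
w short_foot []
w wedge [(0.84, [0.5231, -0.1022, -0.0023]), (0.68, [0.3727, -0.1656, 0.002]), (0.68, [0.6644, -0.2438, 0.0013])]
w wedge_tip [(0.94, [0.5177, -0.0538, -0.0023])]
w press_corner []
s short_foot []
s wedge [(0.97, [0.3697, -0.1709, 0.0045]), (0.67, [0.745, 0.261, -0.0009]), (0.56, [0.521, -0.1028, 0.0003])]
s wedge_tip [(0.96, [0.3233, -0.174, 0.0002]), (0.66, [0.5135, -0.0521, 0.0058]), (0.6, [0.6562, -0.2876, 0.0005])]
s press_corner [(0.65, [0.4998, 0.0383, 0.064])]
d short_foot []
d wedge [(0.95, [0.6578, -0.2424, 0.0044]), (0.8, [0.5192, -0.1005, 0.0012]), (0.79, [0.3718, -0.1699, 0.005])]
d wedge_tip [(0.84, [0.5147, -0.0509, 0.0002]), (0.67, [0.669, -0.0205, 0.0027]), (0.62, [0.3223, -0.1724, 0.0041])]
d press_corner []
```

View pics/w4.png

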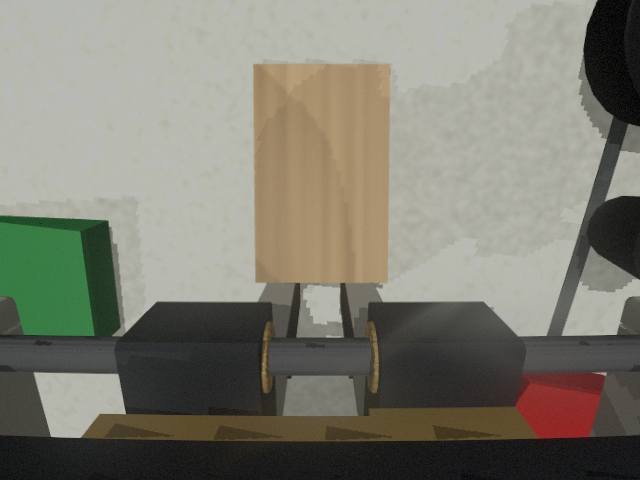

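View pics/dz4.png

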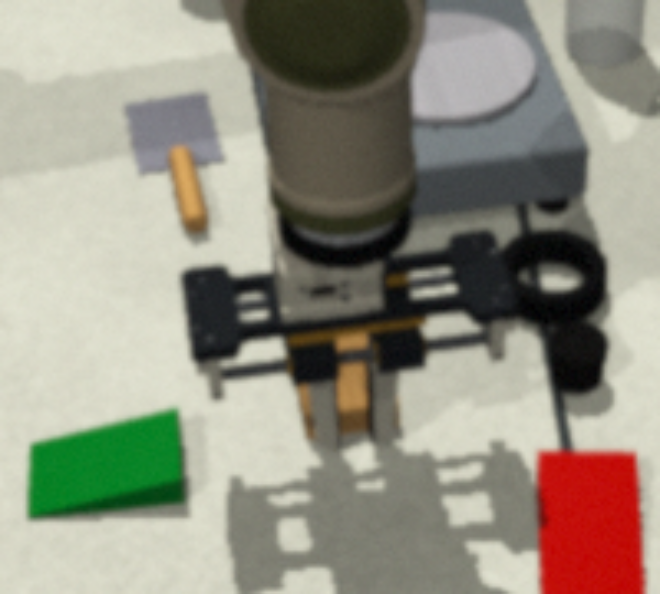

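Request:
arm_command(moves="200 0 12 0 0; 200 0 12 0 0; 200 0 12 0 0; 200 0 12 0 0; 200 0 12 0 0; 200 0 12 0 0; 200 0 12 0 0; 200 0 10 0 0")

```text
time: 11.3
tool_pos: [0.5175, -0.0646, 0.0141]
tcp_rot: [-0.089, 1.569, 0.089]
force: [0.3, -0.5, 1.0]
gripper_width: 0.217
```

```bash
python3 look.py 5 "[.513,-.009,1.684]"
```

```text
11.45 [ 0.5175367  -0.06494252  0.01410359] [-0.08988084  1.56912474  0.09010167] [ 0.10291023 -0.25813728 -0.06451798] 0.21256192779635258
s 453 (array([ 0.50559095, -0.01287805,  1.68943179]), np.float64(0.4643705463182898))
d 428 (array([0.50386157, 0.00995973, 1.57596777]), np.float64(0.6165158371040724))
w 26620 (array([ 0.51402552, -0.01597715,  1.68268991]), np.float64(0.11333695504549779))
w short_foot []
w wedge [(0.88, [0.5143, -0.0068, -0.0018]), (0.74, [0.374, -0.1651, 0.0023])]
w wedge_tip [(0.63, [0.5031, 0.0406, 0.0621])]
w press_corner [(0.62, [0.5022, 0.0412, 0.0651])]
s short_foot []
s wedge [(0.96, [0.6614, -0.2406, 0.0025]), (0.71, [0.3705, -0.1711, 0.0052]), (0.7, [0.5134, -0.0053, 0.0049])]
s wedge_tip [(0.81, [0.6556, -0.2885, 0.0016]), (0.72, [0.5011, 0.0444, 0.0069]), (0.53, [0.3217, -0.1717, -0.0002])]
s press_corner [(0.69, [0.4964, 0.0409, 0.0623])]
d short_foot []
d wedge [(0.78, [0.3677, -0.1689, -0.0]), (0.64, [0.5135, -0.0066, 0.0033]), (0.59, [0.6598, -0.2452, 0.0034])]
d wedge_tip [(0.92, [0.3264, -0.1717, 0.0008]), (0.72, [0.5063, 0.0461, 0.0016]), (0.7, [0.657, -0.2893, 0.0014])]
d press_corner []
```

View pics/w5.png

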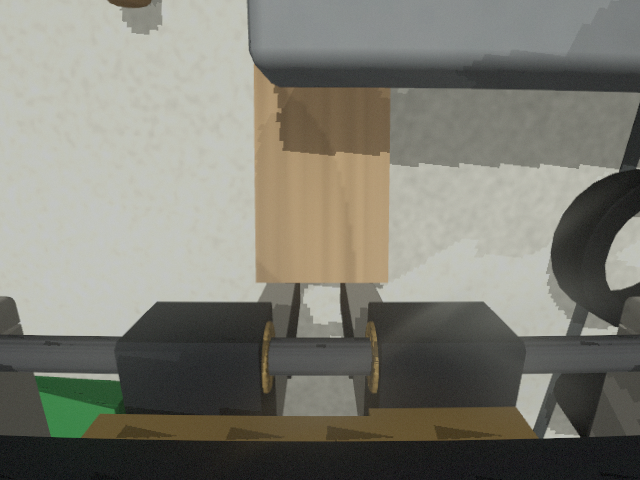

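Run:
```python
from h import *
W=snap("wrist")
for uv,z in (((250,45),.065),((249,5),.065),((258,65),.018),((640,75),.065),((300,85),.018),((300,68),.065)): print(uv,z,np.round(onz(W,uv,z),4))
print(W["P"][:3,3], proj(W,[.504,.047,.009]))
p=snap("side")
print(robot.sense()["time"])
```

```text
(250, 45) 0.065 [0.4888 0.0285 0.065 ]
(249, 5) 0.065 [0.4879 0.0384 0.065 ]
(258, 65) 0.018 [0.4829 0.0314 0.018 ]
(640, 75) 0.065 [0.5998 0.0346 0.065 ]
(300, 85) 0.018 [0.5003 0.0258 0.018 ]
(300, 68) 0.065 [0.5031 0.0242 0.065 ]
[0.51075622 0.00598656 0.17217807] [315.07951303  35.21824465]
12.15
```

View pics/dz5.png

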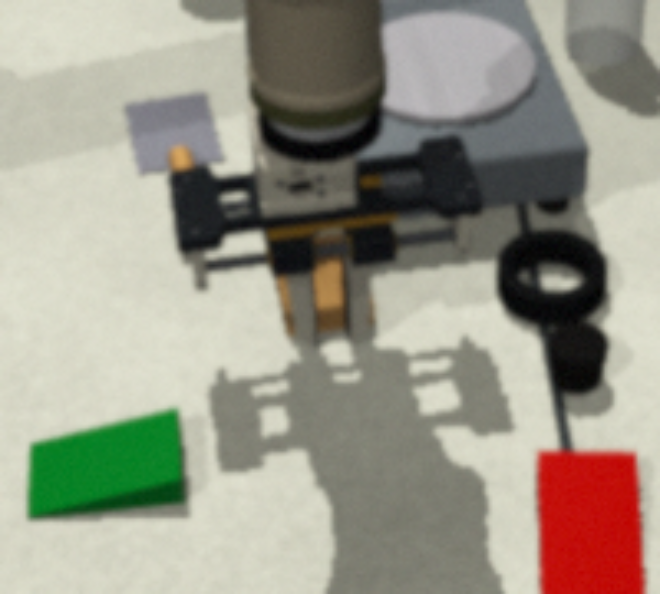

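Request:
arm_command(moves="200 0 6 0 0; 200 0 5 0 0; 200 0 4 0 0; 200 0 3 0 0; 200 0 0 0 0")

```text
time: 12.65
tool_pos: [0.5155, -0.0472, 0.0141]
tcp_rot: [-0.089, 1.569, 0.09]
force: [0.1, 0.3, -0.4]
gripper_width: 0.217
```

Request:
arm_command(moves="200 0 2 0 0; 200 0 2 0 0; 200 0 0 0 0")

```text
time: 12.95
tool_pos: [0.5151, -0.0438, 0.0141]
tcp_rot: [-0.089, 1.569, 0.089]
force: [-0.7, -0.2, 0.1]
gripper_width: 0.216
```

Request:
arm_command(moves="200 0 2 0 0; 200 0 0 0 0")

```text
time: 13.15
tool_pos: [0.5149, -0.0418, 0.0141]
tcp_rot: [-0.089, 1.569, 0.089]
force: [-0.3, -0.7, -0.6]
gripper_width: 0.219
```

Request:
arm_command(moves="200 0 1.5 0 0; 200 0 0 0 0")

```text
time: 13.35
tool_pos: [0.5147, -0.0403, 0.0141]
tcp_rot: [-0.089, 1.569, 0.089]
force: [0.2, 0.5, -0.9]
gripper_width: 0.216
```

Request:
arm_command(moves="200 0 1.5 0 0; 200 0 0 0 0")

```text
time: 13.55
tool_pos: [0.5146, -0.0388, 0.0141]
tcp_rot: [-0.089, 1.569, 0.089]
force: [0.1, -0.2, 0.2]
gripper_width: 0.213
```

Request:
arm_command(moves="200 0 1 0 0; 200 0 0 0 0")

```text
time: 13.75
tool_pos: [0.5145, -0.0381, 0.0141]
tcp_rot: [-0.089, 1.569, 0.089]
force: [-0.2, -0.9, 0.4]
gripper_width: 0.215
```

Request:
arm_command(moves="200 0 1 0 0; 200 0 0 0 0")

```text
time: 13.95
tool_pos: [0.5144, -0.0374, 0.0141]
tcp_rot: [-0.089, 1.569, 0.088]
force: [0.1, -2.5, -0.3]
gripper_width: 0.219
```

Starting to stiffen.

Request:
arm_command(moves="200 0 0.5 0 0; 200 0 0 0 0")

```text
time: 14.15
tool_pos: [0.5144, -0.0372, 0.0141]
tcp_rot: [-0.089, 1.569, 0.088]
force: [1.0, -4.9, -0.0]
gripper_width: 0.219
```

Request:
arm_command(moves="200 0 0.5 0 0; 200 0 0 0 0")

```text
time: 14.35
tool_pos: [0.5143, -0.0369, 0.0141]
tcp_rot: [-0.089, 1.569, 0.087]
force: [0.4, -5.7, 0.5]
gripper_width: 0.216
```

Request:
arm_command(moves="200 0 0.4 0 0; 200 0 0 0 0")

```text
time: 14.55
tool_pos: [0.5143, -0.0369, 0.0142]
tcp_rot: [-0.089, 1.569, 0.087]
force: [0.8, -6.5, -0.7]
gripper_width: 0.216
```

```bash
python3 look.py 6 "[.508,.018,1.684]"
```

```text
14.7 [ 0.51423836 -0.03687685  0.01415625] [-0.08856637  1.56887546  0.08673408] [ 0.92694425 -7.05766891 -0.03888971] 0.2099652035994676
s 270 (array([0.49555531, 0.00367547, 2.04017832]), np.float64(0.6873536299765808))
d 388 (array([0.50367861, 0.02014343, 1.7209717 ]), np.float64(0.7114967462039046))
w 15760 (array([ 0.51462931, -0.0237947 ,  1.68408625]), np.float64(0.41693461950696675))
w short_foot []
w wedge [(0.94, [0.5143, 0.0242, -0.0043]), (0.6, [0.6747, -0.109, 0.0017])]
w wedge_tip []
w press_corner [(0.74, [0.5037, 0.0431, 0.0633])]
s short_foot []
s wedge [(0.82, [0.5085, 0.0208, 0.0025]), (0.64, [0.6606, -0.2403, 0.0029]), (0.41, [0.369, -0.1692, 0.0012])]
s wedge_tip [(0.7, [0.6569, -0.2883, -0.0008]), (0.46, [0.3245, -0.1722, 0.0009])]
s press_corner [(0.63, [0.4995, 0.0388, 0.0634])]
d short_foot [(0.95, [0.4978, 0.0473, 0.0105])]
d wedge [(0.78, [0.659, -0.2421, 0.0034]), (0.65, [0.367, -0.1686, 0.0065])]
d wedge_tip [(0.94, [0.3254, -0.1685, 0.002]), (0.85, [0.6584, -0.288, 0.0007]), (0.79, [0.5037, 0.0693, 0.0015])]
d press_corner [(0.56, [0.4973, 0.0454, 0.0685]), (0.37, [0.6194, 0.4098, 0.0017])]
```

View pics/w6.png

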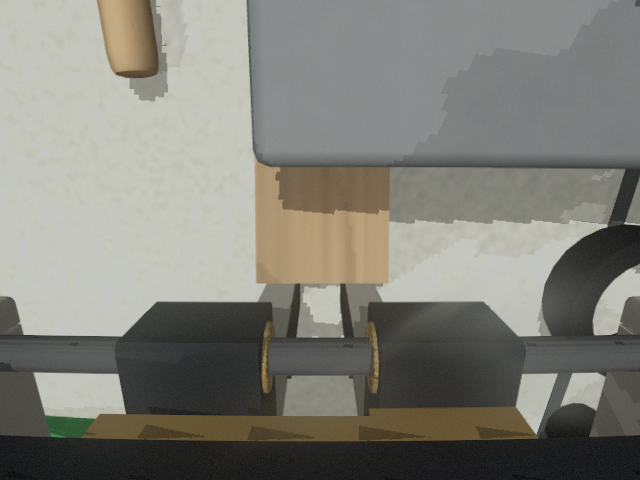

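Request:
arm_command(moves="200 0 -10 0 0; 200 0 -30 0 0; 220 -30 0 0 0; 255 -40 0 0 0; 255 -40 0 0 0; 255 0 30 -3 0; 255 0 40 0 0; 255 0 40 0 0")

```text
time: 16.1
tool_pos: [0.5032, 0.0343, 0.1247]
tcp_rot: [-0.087, 1.568, 0.088]
force: [1.4, 0.3, 0.0]
gripper_width: 0.005
```

Request:
arm_command(moves="255 0 9.5 0 0; 255 20 0 0 0; 255 16 0 0 0; 255 9 0 0 0; 255 0 0 0 0")

```text
time: 16.6
tool_pos: [0.5016, 0.0425, 0.0781]
tcp_rot: [-0.089, 1.571, 0.088]
force: [-0.5, 0.5, -0.4]
gripper_width: 0.007
```

Request:
arm_command(moves="255 2 0 0 0; 255 1.5 0 0 0; 255 1 0 0 0; 255 0 0 0 0")

```text
time: 17.0
tool_pos: [0.5023, 0.043, 0.0748]
tcp_rot: [-0.089, 1.569, 0.089]
force: [0.2, -0.2, -0.1]
gripper_width: 0.009
```

Request:
arm_command(moves="255 0.5 0 0 0; 255 0 0 0 0")

```text
time: 17.2
tool_pos: [0.5023, 0.043, 0.0742]
tcp_rot: [-0.089, 1.569, 0.089]
force: [-0.3, 0.4, -0.3]
gripper_width: 0.007
```

Request:
arm_command(moves="255 0.5 0 0 0; 255 0 0 0 0")

```text
time: 17.4
tool_pos: [0.5022, 0.043, 0.0736]
tcp_rot: [-0.089, 1.569, 0.089]
force: [-0.1, -0.1, 0.4]
gripper_width: 0.005
```

Request:
arm_command(moves="255 0.5 0 0 0; 255 0 0 0 0")

```text
time: 17.6
tool_pos: [0.5022, 0.043, 0.0733]
tcp_rot: [-0.089, 1.569, 0.089]
force: [-0.4, 0.6, 3.5]
gripper_width: 0.002
```

Request:
arm_command(moves="255 0.4 0 0 0; 255 0 0 0 0")

```text
time: 17.8
tool_pos: [0.5022, 0.043, 0.0732]
tcp_rot: [-0.089, 1.569, 0.089]
force: [-1.8, 0.7, 9.2]
gripper_width: 0.001
```

Request:
arm_command(moves="255 -0.1 0 0 0; 255 0 0 0 0; 255 0 0 0 0; 255 0 0 0 0")

```text
time: 18.2
tool_pos: [0.5022, 0.043, 0.0732]
tcp_rot: [-0.089, 1.569, 0.089]
force: [-1.4, -0.0, 8.1]
gripper_width: 0.011
```

Firm at 8–9 N with no sinking. Retract and look.

Request:
arm_command(moves="255 -1 0 0 0; 255 -5 0 0 0; 255 -30 0 0 0; 255 -40 0 0 0; 255 -40 -30 0 0; 255 0 -50 0 0; 255 0 -50 0 0; 255 0 -40 0 0")

```text
time: 19.0
tool_pos: [0.5214, -0.1287, 0.1897]
tcp_rot: [-0.089, 1.568, 0.087]
force: [0.6, 0.0, -0.1]
gripper_width: 0.008
```

```bash
python3 look.py 7 "[.508,.018,1.684]"
python3 - <<'E'
from fit import *
S=snap("scene");D=snap("side")
for p in(S,D): print(fit([p],[masks_of("hotplate",p)[0]["region"].astype(bool)],plate_pts,[.582,.146,.108]))
print(robot.sense()["time"],robot.sense()["force"])
E
```

```text
19.15 [ 0.52110499 -0.12894735  0.18900822] [-0.08523286  1.56898354  0.08380176] [0.77316774 0.77359085 0.7324014 ] 0.0005905342227960709
s 256 (array([0.49504902, 0.00785816, 1.92656714]), np.float64(0.7014051522248244))
d 618 (array([0.50816345, 0.02328108, 1.66722622]), np.float64(0.21898734177215184))
w 5136 (array([0.5100552 , 0.01986167, 1.68488361]), np.float64(0.30995566303909716))
w short_foot []
w wedge [(0.98, [0.3719, -0.1691, 0.0032]), (0.59, [0.5111, 0.0175, -0.0012])]
w wedge_tip [(0.75, [0.3265, -0.1691, -0.0016])]
w press_corner []
s short_foot []
s wedge [(0.78, [0.3687, -0.1713, 0.0029]), (0.72, [0.6634, -0.2436, 0.0032]), (0.57, [0.5079, 0.0185, 0.0033])]
s wedge_tip [(0.72, [0.3242, -0.1713, -0.0001]), (0.65, [0.6583, -0.29, 0.0026])]
s press_corner [(0.67, [0.4978, 0.0384, 0.062])]
d short_foot [(0.62, [0.5021, 0.048, 0.0111]), (0.36, [0.6724, -0.1113, 0.0031])]
d wedge [(0.95, [0.3682, -0.1718, 0.0037]), (0.74, [0.4059, 0.1398, 0.0058]), (0.68, [0.5082, 0.0194, 0.0017])]
d wedge_tip [(0.92, [0.3228, -0.1728, 0.0003]), (0.78, [0.504, 0.07, -0.0006]), (0.7, [0.6581, -0.2886, 0.0005])]
d press_corner [(0.81, [0.5007, 0.0446, 0.0716])]
(array([0.58058863, 0.14634075, 0.1250889 ]), np.float64(0.03075057863992059))Traceback (most recent call last):
  File "<stdin>", line 3, in <module>
IndexError: list index out of range
```

View pics/dz7.png

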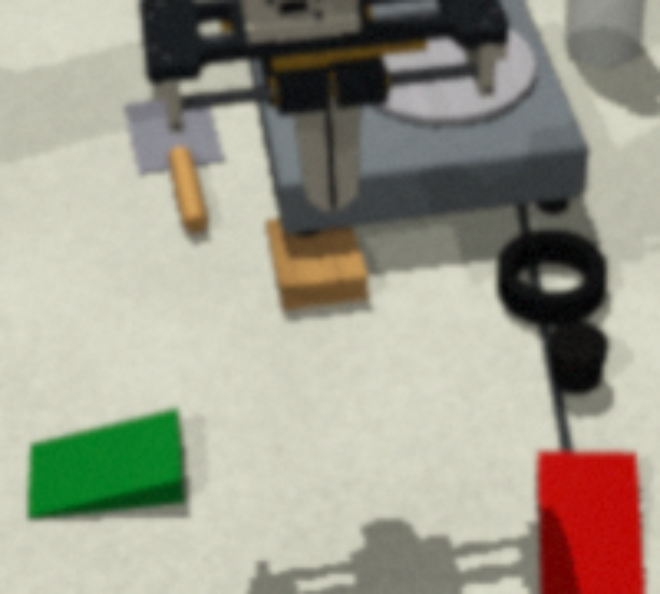

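View pics/w7.png

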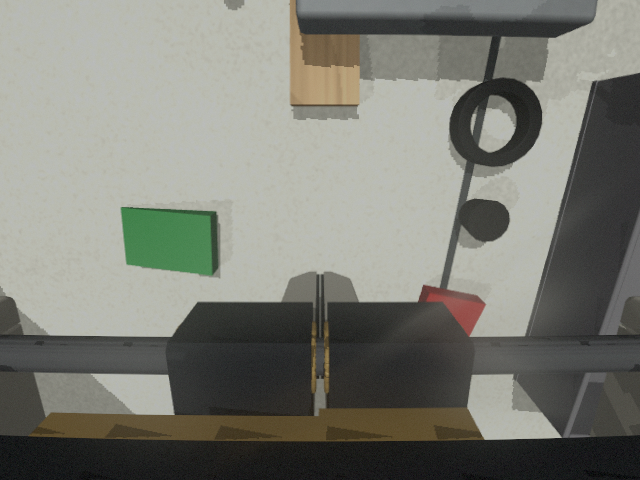

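View pics/s7.png

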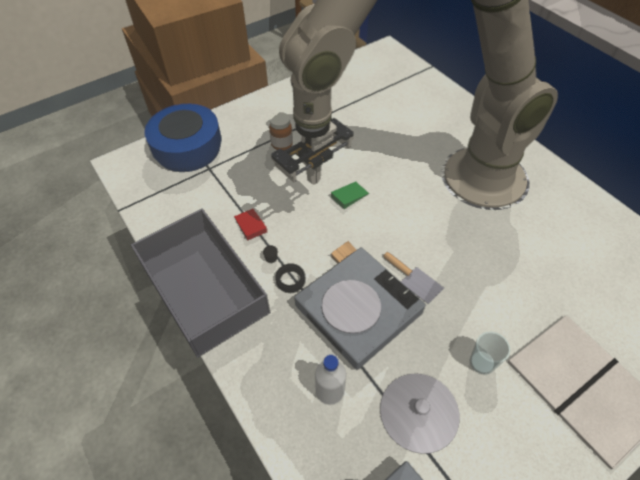

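```bash
python3 -c "
from plant import robot
print(robot.sign_off(), robot.sense()['time'])"
```

```text
the job is handed in; nothing more can be done
the job is handed in; nothing more can be done
```

The wooden wedge is now snug under the short foot and the hot plate no longer rocks. I handed the job in at about 19.5 s, with the hand clear of everything.

- **First press:** the corner tipped at about 6 N and sank roughly 8–9 mm. When it bottomed out, the force rose briefly to about 24 N, well above the 3–6 N the task describes. I eased off at once and followed the plate back up as it returned level.
- **Wedge:** I pushed its back face with both fingertips, which turned it into line with the foot, then slid it thin end first. The push stiffened to about 7 N where it should: the last views put the wedge's origin about 28–29 mm short of the foot's centre.
- **Second press:** I held 8–9 N on the corner. It gave only about 0.4 mm after first contact, at the height of a level plate.
- **Last pictures:** the foot rests on the wedge, the plate looks level, and the other things look undisturbed. The plate fit from the scene camera moved 1–2 mm and under 1° from before, which is within that fit's noise.
- **Checks that failed:** the final side-camera fit of the plate did not run, because the network found no plate mask in that picture. The colour-based wedge fit from the scene camera was also poor with the wedge half hidden, so I relied on the other views and the network's points.

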